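# Clear the drain board, run it out over the sink tray to the pointer and hold it there

### The job

Wipe the four loose vial caps off the grey drain board into the steel sink tray with the scraper block - not with your fingers - and stand the scraper back on the bench. Then slide the board straight out over the tray, flat on its ledge, until its outer end is level with the pointer on the tray's rim; out there it tips by itself, so finish with the gripper still holding it flat on the ledge - do not let go or let it tip. Leave the vials, beaker and jar standing where they are.

Things in the scene. Friction and masses are not known exactly. Their poses are not given: they have to be found in the camera images.
- ledge: Fixed white raised ledge (low bench riser), 140 x 270 mm, its flat top 60 mm above the bench. Origin: centre of its underside, at bench level. Its y axis runs along the slide; the outer edge, towards the sink tray, is at y = -135 mm. Its yaw varies by up to about 0.15 rad.
- basin: Fixed open steel sink tray beyond the ledge's outer edge, 240 (x) x 280 (y) x 45 mm high, walls 6 mm, inner floor 6 mm above the bench, 3 mm from the ledge and in line with it. Origin: centre of its underside; axes parallel to the ledge's.
- board: Loose grey plastic drain board lying on the ledge, 110 wide (x) x 300 long (y) x 10 mm thick, 0.35 to 0.65 kg. Origin: centre of its underside; outer end at y = -150 mm. Rims 6 mm wide rise 7 mm above its top along both long sides (98 mm clear between); its ends are open. A grip rib stands near its inner end. At the start it is up to 0.05 rad askew and 6 mm off the ledge's middle.
- board_end (a point): Middle of the board's outer end, on its top face (board frame 0, -150, 10 mm): this must come level with the pointer. At the start it is 25 to 45 mm out over the tray; at the pointer the board's centre of mass is beyond the ledge's edge, so unheld it tips into the tray.
- board_grip (a point): Middle of the top of the board's upright grip rib (board frame 0, 115, 50 mm). The rib stands across the board: 60 mm wide (x), 18 mm thick (y), rising 40 mm above the board's top; pinch it from above across its 18 mm.
- pointer: Fixed steel clip on the tray's far (+x) long rim with a straight finger 5 mm thick pointing across the tray towards the board's path: the mark. Origin at bench level under the clip, axes parallel to the ledge's; the finger lies along x at y = 0, 175 to 200 mm out from the ledge's outer edge. The board is level with it when board_end has y = 0 in this frame.
- pointer_tip (a point): Tip of the pointer's finger, at its top, 76 mm above the bench and about 70 mm to the +x side of the ledge's middle line, so the board (55 mm half width) passes it with 15 mm to spare.
- scraper: Loose scraper block standing on the bench at the far (+x) side of the ledge, 0.18 kg: black foot 80 (x) x 34 (y) x 22 mm high, and above it a wooden grip 44 (x) x 22 (y) mm up to 78 mm above its underside. Origin: centre of its underside. Take the grip across its 22 mm, from above; a TCP 55 mm above its underside keeps the fingertips well above foot and caps.
- cap0: Loose white vial cap, 22 mm across, 12 mm high, 12 g, lying on the drain board between its outer end and the rib (centre at least 90 mm from the rib's middle). Origin: centre of its underside.
- cap1: Loose white vial cap, 22 mm across, 12 mm high, 12 g, lying on the drain board between its outer end and the rib (centre at least 90 mm from the rib's middle). Origin: centre of its underside.
- cap2: Loose white vial cap, 22 mm across, 12 mm high, 12 g, lying on the drain board between its outer end and the rib (centre at least 90 mm from the rib's middle). Origin: centre of its underside.
- cap3: Loose white vial cap, 22 mm across, 12 mm high, 12 g, lying on the drain board between its outer end and the rib (centre at least 90 mm from the rib's middle). Origin: centre of its underside.
- vial_a: Bystander: capped sample vial, 30 mm across, 58 mm high, standing on the bench on the robot's side of the ledge. Origin: centre of its underside.
- vial_b: Bystander: capped sample vial, 30 mm across, 58 mm high, standing on the bench on the robot's side of the ledge. Origin: centre of its underside.
- vial_c: Bystander: capped sample vial, 30 mm across, 58 mm high, standing on the bench off the ledge's far inner corner. Origin: centre of its underside.
- beaker: Bystander: open clear plastic cup, 68 mm across, 85 mm high, standing on the bench off the ledge's inner end. Origin: centre of its underside.
- jar: Bystander: amber jar, 70 mm across, 90 mm high, standing on the bench beside the tray, on its far (+x) side. Origin: centre of its underside.
Things that resemble listed ones, but are neither listed nor needed, are in the scene too. Leave any orange look-alike of the scraper alone.

How it is judged:
On the way, in this order (a step that is already met when the one before it is completed fails the run):
1. the scraper block is picked up by the fingers (height (world z) of scraper above 0.03 m and contact force between the fingers and scraper above 1 N), for 0.2 s.
2. all four caps have been wiped into the sink tray, the board still drawn back on the ledge (its end at least 70 mm short of the pointer) (height (world z) of each of cap0, cap1, cap2, cap3 below 0.04 m and x of cap0 in the frame of basin between -0.117 and 0.117 m and y of cap0 in the frame of basin between -0.137 and 0.137 m and x of cap1 in the frame of basin between -0.117 and 0.117 m and y of cap1 in the frame of basin between -0.137 and 0.137 m and x of cap2 in the frame of basin between -0.117 and 0.117 m and y of cap2 in the frame of basin between -0.137 and 0.137 m and x of cap3 in the frame of basin between -0.117 and 0.117 m and y of cap3 in the frame of basin between -0.137 and 0.137 m and y of board_end in the frame of pointer above 0.07 m and height (world z) of scraper above 0.02 m), for 0.2 s.
3. the scraper stands on the bench again, released (height (world z) of scraper below 0.004 m and angle between scraper's own z axis and vertical below 0.1 rad and contact force between the fingers and scraper below 0.1 N and contact force between scraper and basin below 0.1 N), for 0.2 s.
At the end, for the whole second after the job is handed in: Board end level with the pointer within 8 mm, within 25 mm of the ledge's middle line, straight to 0.1 rad; board still, flat on the ledge (0.035 rad, 4 mm), pressing on it, held by the fingers (over 1 N), touching nothing else. Caps in the tray; scraper standing on the bench, released (all of step 3 and y of board_end in the frame of pointer between -0.008 and 0.008 m and x of board_end in the frame of ledge between -0.025 and 0.025 m and angle between the y axis of board and the y axis of ledge, either way round below 0.1 rad and angle between board's own z axis and vertical below 0.035 rad and height (world z) of board between 0.056 and 0.064 m and contact force between board and ledge above 0.5 N and contact force between the fingers and board above 1 N and contact force between board and basin below 0.1 N and contact force between board and pointer below 0.1 N and contact force between board and scraper below 0.1 N and linear speed of board below 0.01 m/s and height (world z) of each of cap0, cap1, cap2, cap3 below 0.04 m and x of cap0 in the frame of basin between -0.117 and 0.117 m and y of cap0 in the frame of basin between -0.137 and 0.137 m and x of cap1 in the frame of basin between -0.117 and 0.117 m and y of cap1 in the frame of basin between -0.137 and 0.137 m and x of cap2 in the frame of basin between -0.117 and 0.117 m and y of cap2 in the frame of basin between -0.137 and 0.137 m and x of cap3 in the frame of basin between -0.117 and 0.117 m and y of cap3 in the frame of basin between -0.137 and 0.137 m); the arm keeps its last pose, push and grip.
It fails at once if a cap is pushed by the fingers or the arm instead of the scraper (contact force between any of the fingers, the arm and cap0 above 0.3 N or contact force between any of the fingers, the arm and cap1 above 0.3 N or contact force between any of the fingers, the arm and cap2 above 0.3 N or contact force between any of the fingers, the arm and cap3 above 0.3 N).
It fails at once if the board tips (over 0.08 rad) (angle between board's own z axis and vertical above 0.08 rad).
It fails at once if a bystander is moved more than 30 mm or knocked over (distance of any of vial_a, vial_b, vial_c, beaker, jar from where it was at the start of the episode above 0.03 m or angle between any of vial_a, vial_b, vial_c, beaker, jar's own z axis and vertical above 0.5 rad).
It also fails if it takes over 59 s, if anything falls off the work surface, if the arm or the gripper's body presses on something with over 40 N, if the wrist force passes 120 N, or if a joint passes its speed limit or range.

### The arm

A 6-joint arm with a two-finger parallel gripper is mounted at the origin on the work surface. World frame = base frame: x ahead of the robot, y to its left, z up, the work surface at z = 0. Lengths are in m, angles in rad, forces in N, time in s.
With the tool pointing down it reaches from about 0.275 to 0.725 m from the base axis. Payload 15.9 kg.
Tool frame: the origin (TCP) lies between the finger pads, 19 mm behind the fingertips; this is the grasp point; z points along the fingers, y is the line along which they close (so a half turn about z gives the same grasp; the last joint's range is limited). The gripper opens to 85 mm and grips with 20 to 120 N. Pads are 22 mm wide; open, the fingers measure 114 mm over their backs; the gripper's body (76 mm by 85 mm) begins 54 mm behind the grasp point. The pads swing forward as they close: fully open they stand 13 mm farther back than shut.
Start: joints at [-1.135, 0.213, -0.034, 1.323, 0, 1.571], TCP at [0.211, -0.453, 0.25] pointing down, gripper open.
Joint ranges: [-2.98, 2.98], [-0.74, 1.72], [-1.14, 1.35], [-2.1, 2.04], [-1.57, 1.44], [-3.14, 3.14]. Speed limits (rad/s): [1.89, 1.89, 2.39, 2.57, 3.14, 3.14].

### API

Orientations are given as [roll, pitch, yaw] about the fixed x, y, z axes, in that order (R = Rz(yaw) Ry(pitch) Rx(roll)).
In Python, from rig import sense, camera, camera_model, close_job gives the robot as it stands.
- The arm moves only by the tool apply_moves, never from a script. Its argument "steps" is a list of rows, each a list of 7 numbers: the turn, a rotation vector about the tool's x, y, z in degrees, then the shift along the tool's x, y, z in m, then the opening, from -1 (shut) to 1 (fully open). A call has 1 to 12 rows; each row is the pose to reach, as a shift and turn from the pose commanded when the call began, along the tool's axes at that moment; what a row does not reach only later rows make up. A row lasts 1/8 s, in which the tool goes at most 62.5 mm and 10.7 degrees, less where a joint would pass 70% of its speed; a pose out of reach is approached as far as the arm can. A call with a gripper value outside its range is refused whole. The fingers move at their own pace and stop on an object; the grip force is fixed at half the most. Time passes only in rows, so rows that repeat a pose let the fingers close. It gives the time, the measured TCP pose, the force, the opening and the grip force at its end, in the units of the state.
- sense(): the state, without advancing time (a new reading comes with each control period).
- camera(name): name is "side" or "top"; returns the picture (384x512x3 uint8, red, green, blue); there is no depth.
- camera_model(name): a dict with "vfov" (degrees; the focal length in pixels is half the picture's height over the tangent of half this angle, whatever the lens; pixels are square), "cx", "cy" (the principal point, pixels), "D" ([k1, k2, p1, p2, k3] as OpenCV has them; the pictures are not rectified), "world_from_camera" (4x4, takes a point from camera to world coordinates). Camera axes: x right, y down, z forward; pixel columns grow to the right and rows downward; lengths in m; the calibration is good to about 2 mm. A picture is of the moment at which its call begins. camera_model takes no time and is no camera call.
- close_job(): hands the job in; it is judged then, once.
The state is a dict: "time": time; "joints": joint angles; "joint_velocities": joint speeds; "effort": joint torques, N m; "tcp_pos": TCP position; "tcp_rot": TCP orientation; "ft_force": force on the tool from outside, world axes, zero at the start; "wrist_torque": the same for the moment, N m; "finger_gap": finger opening in m; "grasp_force": force on a finger pad.
Only numpy, scipy, OpenCV 4.12 (cv2) and the standard library are available. Lean on these libraries where they do the work, as an engineer would, in place of code of your own. Each camera call takes 0.05 s, during which the arm holds its last target. There are 200 camera calls.

## Working session

There is one attempt and no reset: what is moved stays moved. The work goes in short steps, Python scripts to look and compute and a tool call to move; the robot and the scene stay as the last step left them, time stands still between calls to the robot, and variables do not carry over. Pictures are saved under pics/ and viewed, at most 10 in all, crops included, and the job is handed in when it is done.

Besides the shell and the picture viewer there is one more tool, called in YAML: its name, and indented under it one key for each argument. apply_moves: Moves the arm, as the interface text tells. Its arguments: {"type":"object","properties":{"steps":{"type":"array","items":{"type":"array","items":{"type":"number"}}}},"required":["steps"]}

```bash
mkdir -p pics; python3 - <<'E'
from rig import *
import cv2,numpy as np
for n in("top","side"):
    cv2.imwrite(f"pics/{n}0.png",cv2.cvtColor(camera(n),cv2.COLOR_RGB2BGR)); m=camera_model(n); print(n,m['vfov'],m['cx'],m['cy'],m['D'],np.round(m['world_from_camera'],3).tolist())
print(sense())
E
```

```text
top 43.38996704647206 249.35414610686854 200.1364290659637 [-0.09285842  0.          0.          0.          0.        ] [[0.01, -0.994, 0.111, 0.442], [-1.0, -0.012, -0.012, 0.099], [0.013, -0.111, -0.994, 1.222], [0.0, 0.0, 0.0, 1.0]]
side 56.714592311213096 255.9392164365041 196.20679428581494 [0.02373492 0.         0.         0.         0.        ] [[-0.832, -0.334, 0.444, 0.204], [-0.555, 0.505, -0.661, 0.625], [-0.003, -0.796, -0.605, 0.586], [0.0, 0.0, 0.0, 1.0]]
{'time': 0.1, 'joints': array([-1.13500811e+00,  2.13336321e-01, -3.49403438e-02,  1.32348670e+00,
        5.50142490e-06,  1.57080998e+00]), 'joint_velocities': array([-1.59697465e-03, -1.93196778e-03,  2.00217711e-03,  6.09069913e-05,
        1.50469381e-03, -8.68660410e-04]), 'effort': array([-2.39844640e-04, -6.87246180e+01,  4.87806880e+01,  1.21758363e-02,
       -5.61008187e-05,  2.42092784e-05]), 'tcp_pos': array([ 0.21095459, -0.45303311,  0.24957318]), 'tcp_rot': array([-3.14062562e+00, -5.48821954e-06,  4.35774559e-01]), 'ft_force': array([0.74597128, 1.0424948 , 0.15497743]), 'wrist_torque': array([0.01056075, 0.06881444, 0.02308351]), 'grasp_force': 0.0, 'finger_gap': 0.08554370817547735}
```

View pics/top0.png

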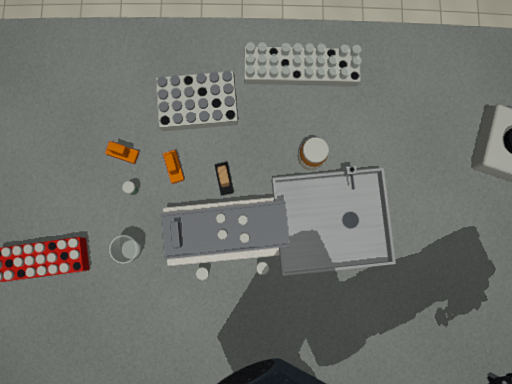

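View pics/side0.png

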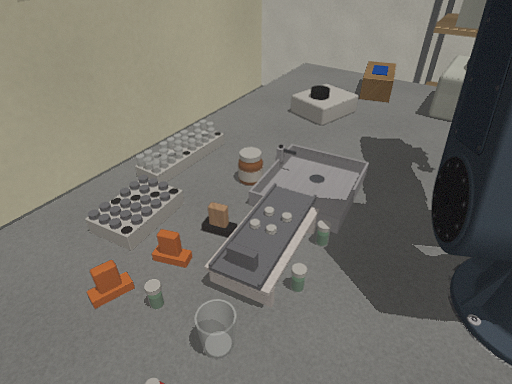

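The top view shows the board from about (165,235) to (287,222), with its rib at (177,233), caps at (220,218), (243,220), (222,235) and (245,238), and the scraper at (224,178). The pointer is at (350,175), the jar at (314,152), the vials at (203,273), (262,268) and (129,187), and the beaker at (125,249). The side view matches. Next I'll enlarge both for precise pixels.

```bash
python3 - <<'E'
import cv2
for n,(x0,y0,w,h,s) in dict(top=(155,135,250,150,3.2),side=(195,135,180,165,3.6)).items():
    i=cv2.imread(f"pics/{n}0.png")[y0:y0+h,x0:x0+w]
    i=cv2.resize(i,None,fx=s,fy=s,interpolation=cv2.INTER_CUBIC)
    for k in range(0,w,20): cv2.putText(i,str(x0+k),(int(k*s),9),0,.35,(0,255,255),1);cv2.line(i,(int(k*s),10),(int(k*s),16),(0,255,255),1)
    for k in range(0,h,20): cv2.putText(i,str(y0+k),(0,int(k*s)+4),0,.35,(0,255,255),1);cv2.line(i,(24,int(k*s)),(30,int(k*s)),(0,255,255),1)
    cv2.imwrite(f"pics/{n}0c.png",i)
E
```

```text
(no output)
```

View pics/top0c.png

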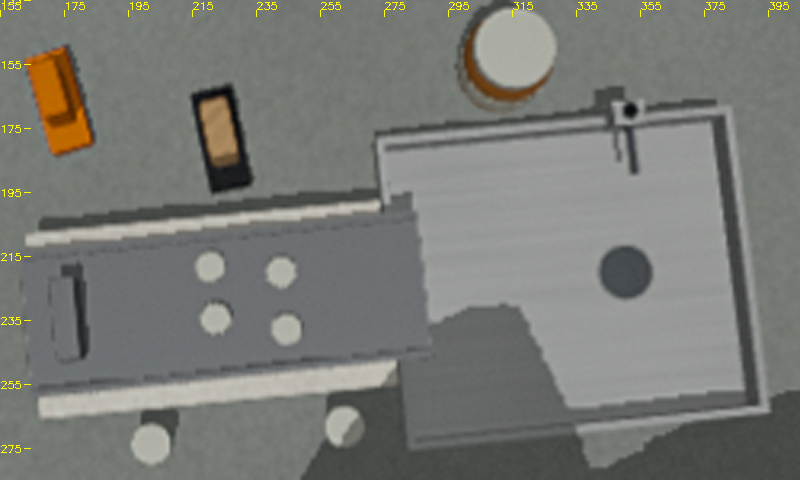

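View pics/side0c.png

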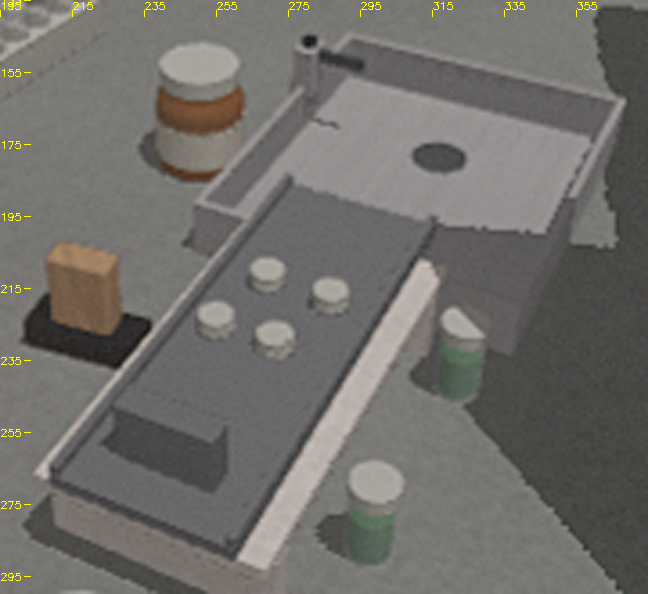

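The enlarged crops show clear corners, so I'll triangulate the grips, pointer tip and board end from both views, and check against known-height planes.

```bash
cat >h.py <<'E'
import cv2,numpy as np
from rig import *
C=dict(top=(155,135,3.2),side=(195,135,3.6))
def ray(n,u,v,crop=1):
    m=camera_model(n)
    if crop:
        a,b,s=C[n]; u=a+(u+.5)/s-.5; v=b+(v+.5)/s-.5
    f=192/np.tan(np.radians(m['vfov']/2)); K=np.array([[f,0,m['cx']],[0,f,m['cy']],[0,0,1]])
    p=cv2.undistortPoints(np.array([[[u,v]]],float),K,np.array(m['D']))[0,0]
    T=np.array(m['world_from_camera']); return T[:3,3],T[:3,:3]@np.array([p[0],p[1],1])
def onz(n,u,v,z,crop=1):
    o,d=ray(n,u,v,crop); return o+d*(z-o[2])/d[2]
def tri(a,b):
    (o1,d1),(o2,d2)=ray('top',*a),ray('side',*b)
    s=np.linalg.lstsq(np.c_[d1,-d2],o2-o1,rcond=None)[0]
    p,q=o1+d1*s[0],o2+d2*s[1]; return (p+q)/2*1e3,np.linalg.norm(p-q)*1e3
E
python3 - <<'E'
from h import *
np.set_printoptions(precision=1,suppress=True)
for k,a,b in [("scr grip top",(219.5,126),(84,260)),("rib top",(65,319),(172,417)),("ptr tip",(635,173),(363,65)),("end far",(413,210),(288,178)),("end near",(431,351),(435,218)),
 ("cap a",(210,266),(216,313)),("cap b",(281,271),(267,266)),("cap c",(216,318),(275,331)),("cap d",(287,329),(331,289)),("vialA",(151,443),(375,482)),("vialB",(344,426),(463,322)),("jar",(514,48),(200,65))]: print(k,*tri(a,b))
P=lambda n,L,z:print(n,*[onz('top',*p,z)[:2]*1e3 for p in L])
P("grip top",[(199,100),(229,95),(239,151),(211,156)],.078)
P("foot",[(191,94),(232,86),(252,184),(212,193)],.022)
P("rib",[(50,278),(72,277),(80,358),(58,360)],.110)
P("board corners rimtop",[(22,258),(33,388),(413,210),(431,351)],.077)
P("ledge far edge, near edge",[(26,240),(381,205),(38,400),(397,365)],.06)
P("ptr finger",[(629,125),(635,173)],.076)
P("basin rim outer",[(376,134),(728,107),(769,409),(408,448)],.045)
P("caps",[(210,266),(281,271),(216,318),(287,329)],.082)
E
```

```text
scr grip top [631.6 147.3  73.1] 3.9674979782396163
rib top [484.1 255.3 108. ] 2.9053653795825958
ptr tip [ 600.6 -166.5   72.9] 2.254216990800547
end far [569.    1.5  75.5] 4.811035879773026
end near [463.8 -12.   76.3] 4.774876650226347
cap a [525.7 152.7  83.5] 2.4330834561203276
cap b [522.7 100.3  85.2] 2.0271431784955696
cap c [487.5 147.7  84.5] 2.075298394613305
cap d [480.   95.4  83.1] 2.173259026139693
vialA [394.3 195.8  58.8] 2.6968739554263332
vialB [409.3  52.2  59. ] 0.9237238740977696
jar [691.7 -72.6  89.4] 2.39124210992501
grip top [652.1 164. ] [656.2 141.5] [613.7 133.3] [609.7 154.2]
foot [667.1 173.5] [673.9 141.3] [596.1 124.4] [588.6 155.6]
rib [514.7 267.4] [515.6 251.5] [457.5 244.3] [455.8 260. ]
board corners rimtop [531.5 293.7] [435.4 282.8] [570.9   2.7] [466. -11.]
ledge far edge, near edge [546.5 293.9] [576.4  25.6] [426.4 281.6] [455.7  12.9]
ptr finger [ 637.8 -161.2] [ 601.1 -165.3]
basin rim outer [633.3  28.8] [ 658.5 -246.9] [ 424.2 -274.5] [393.3   3.2]
caps [526.9 153.3] [523.8 100.8] [488.5 148.3] [481.   95.9]
```

```bash
cat >g.py <<'E'
import sys,numpy as np
from rig import sense
from scipy.spatial.transform import Rotation as R
def go(*T):
    s=sense(); r0=R.from_euler('xyz',s['tcp_rot']); 
    print('t',round(s['time'],2),'tcp',np.round(s['tcp_pos'],4),np.round(s['tcp_rot'],4),'gap',round(s['finger_gap'],4))
    for x,y,z,w in T:
        d=r0.inv().apply(np.array([x,y,z])-s['tcp_pos']); v=(r0.inv()*R.from_euler('xyz',[np.pi,0,w])).as_rotvec(degrees=True)
        print(np.round(v,2),np.round(d,4))
if __name__=="__main__": go(*[tuple(map(float,a.split(','))) for a in sys.argv[1:]])
E
python3 g.py .632,.1485,.2,.215
```

```text
t 0.1 tcp [ 0.211  -0.453   0.2496] [-3.1406 -0.      0.4358] gap 0.0855
[-6.000e-02  1.000e-02  1.265e+01] [ 0.6356 -0.3675  0.0499]
```

apply_moves:
  steps:
    - [0, 0, 12.65, 0.6356, -0.3675, 0.05, 1]
    - [0, 0, 12.65, 0.6356, -0.3675, 0.05, 1]
    - [0, 0, 12.65, 0.6356, -0.3675, 0.05, 1]
    - [0, 0, 12.65, 0.6356, -0.3675, 0.05, 1]
    - [0, 0, 12.65, 0.6356, -0.3675, 0.05, 1]
    - [0, 0, 12.65, 0.6356, -0.3675, 0.05, 1]
    - [0, 0, 12.65, 0.6356, -0.3675, 0.05, 1]
    - [0, 0, 12.65, 0.6356, -0.3675, 0.05, 1]
    - [0, 0, 12.65, 0.6356, -0.3675, 0.05, 1]
    - [0, 0, 12.65, 0.6356, -0.3675, 0.05, 1]
    - [0, 0, 12.65, 0.6356, -0.3675, 0.05, 1]
    - [0, 0, 12.65, 0.6356, -0.3675, 0.05, 1]

```text
time: 1.6
tcp_pos: [0.6337, 0.1463, 0.1993]
tcp_rot: [-3.138, 0.001, 0.225]
ft_force: [0.0, -0.6, -0.4]
finger_gap: 0.0855
grasp_force: 0.0
```

```bash
python3 g.py .632,.1485,.2,.215 .632,.1485,.055,.215
```

```text
t 1.6 tcp [0.6337 0.1463 0.1993] [-3.1379e+00  7.0000e-04  2.2510e-01] gap 0.0855
[-0.21  0.04  0.58] [-0.0012 -0.0025 -0.0007]
[-0.21  0.04  0.58] [-0.0011 -0.002   0.1443]
```

apply_moves:
  steps:
    - [0, 0, 0, 0, 0, 0.05, 1]
    - [0, 0, 0, 0, 0, 0.08, 1]
    - [0, 0, 0, 0, 0, 0.09, 1]
    - [0, 0, 0, 0, 0, 0.09, 1]

```text
time: 2.1
tcp_pos: [0.6329, 0.1441, 0.1102]
tcp_rot: [-3.138, 0.001, 0.223]
ft_force: [0.5, -0.1, -0.1]
finger_gap: 0.0854
grasp_force: 0.0
```

```bash
python3 g.py .632,.1485,.055,.215; python3 - <<'E'
from h import *
i=cv2.cvtColor(camera('side'),cv2.COLOR_RGB2BGR)[120:270,180:330]; j=cv2.cvtColor(camera('top'),cv2.COLOR_RGB2BGR)[130:250,170:300]
cv2.imwrite('pics/g1.png',np.hstack([cv2.resize(i,(390,390)),cv2.resize(j,(400,390))]))
E
```

```text
t 2.1 tcp [0.6329 0.1441 0.1102] [-3.138e+00  5.000e-04  2.227e-01] gap 0.0854
[-0.21  0.03  0.44] [ 0.0001 -0.0043  0.0552]
```

View pics/g1.png

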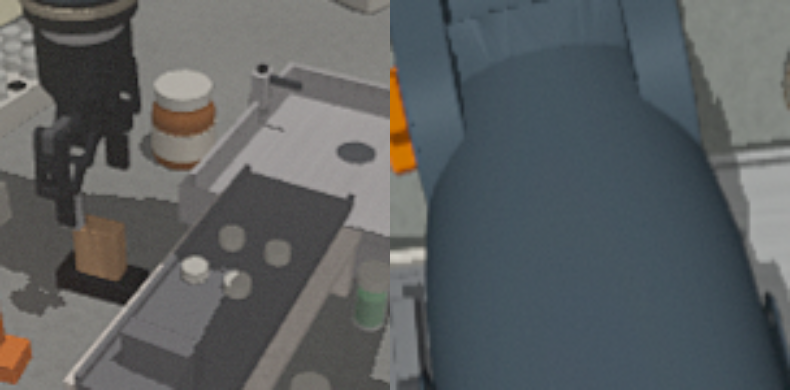

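The fingers are open above the scraper grip (side crop, about (100,200)), the grip lies between them and nothing is in the way. I'll correct the 4 mm, descend and close.

apply_moves:
  steps:
    - [-0.2, 0, 0.4, 0, -0.0043, 0.03, 1]
    - [-0.2, 0, 0.4, 0, -0.0043, 0.055, 1]
    - [-0.2, 0, 0.4, 0, -0.0043, 0.055, 1]
    - [-0.2, 0, 0.4, 0, -0.0043, 0.055, 1]
    - [-0.2, 0, 0.4, 0, -0.0043, 0.055, -1]
    - [-0.2, 0, 0.4, 0, -0.0043, 0.055, -1]
    - [-0.2, 0, 0.4, 0, -0.0043, 0.055, -1]
    - [-0.2, 0, 0.4, 0, -0.0043, 0.055, -1]
    - [-0.2, 0, 0.4, 0, -0.0043, 0.055, -1]
    - [-0.2, 0, 0.4, 0, -0.0043, 0.055, -1]

```text
time: 3.45
tcp_pos: [0.6328, 0.1445, 0.0548]
tcp_rot: [-3.138, 0.0, 0.223]
ft_force: [-0.0, 0.7, -1.7]
finger_gap: 0.0214
grasp_force: 62.0
```

```bash
python3 g.py .632,.1485,.055,.215 .632,.1485,.175,.215 .494,.198,.175,.119
```

```text
t 3.45 tcp [0.6328 0.1445 0.0548] [-3.1381e+00  4.0000e-04  2.2340e-01] gap 0.0214
[-0.2   0.02  0.48] [ 0.0001 -0.0041 -0.0001]
[-0.2   0.02  0.48] [ 0.     -0.0045 -0.1201]
[-0.2   0.03  5.98] [-0.1236 -0.0833 -0.1198]
```

apply_moves:
  steps:
    - [0, 0, 0, 0, 0, -0.04, -1]
    - [0, 0, 0, 0, 0, -0.09, -1]
    - [0, 0, 0, 0, 0, -0.12, -1]
    - [0, 0, 0, 0, 0, -0.12, -1]
    - [0, 0, 0, 0, 0, -0.12, -1]

```text
time: 4.08
tcp_pos: [0.6326, 0.144, 0.1738]
tcp_rot: [-3.138, 0.001, 0.223]
ft_force: [-0.2, -0.4, -2.1]
finger_gap: 0.0212
grasp_force: 62.0
```

```bash
python3 g.py .632,.1485,.175,.215 .494,.198,.175,.119
```

```text
t 4.08 tcp [0.6326 0.144  0.1738] [-3.1381e+00  1.4000e-03  2.2340e-01] gap 0.0212
[-0.2   0.08  0.48] [ 0.0004 -0.0045 -0.0011]
[-0.2   0.09  5.98] [-0.1232 -0.0833 -0.0007]
```

apply_moves:
  steps:
    - [0, 0, 2, -0.04, -0.03, 0, -1]
    - [0, 0, 4, -0.08, -0.055, 0, -1]
    - [0, 0, 6, -0.1232, -0.0833, 0, -1]
    - [0, 0, 6, -0.1232, -0.0833, 0, -1]
    - [0, 0, 6, -0.1232, -0.0833, 0, -1]

```text
time: 4.7
tcp_pos: [0.5102, 0.1242, 0.1748]
tcp_rot: [-3.087, 0.003, 0.209]
ft_force: [0.5, -0.4, -1.4]
finger_gap: 0.0211
grasp_force: 62.1
```

```bash
python3 g.py .494,.198,.1265,.119; python3 - <<'E'
from h import *
i=cv2.cvtColor(camera('side'),cv2.COLOR_RGB2BGR)[120:300,180:360]; j=cv2.cvtColor(camera('top'),cv2.COLOR_RGB2BGR)[170:290,150:300]
cv2.imwrite('pics/g2.png',np.hstack([cv2.resize(i,(400,400),interpolation=2),cv2.resize(j,(400,400))]))
E
```

```text
t 4.7 tcp [0.5102 0.1242 0.1748] [-3.0872  0.0033  0.209 ] gap 0.0211
[-3.11  0.33  5.15] [-0.0004 -0.0728  0.0523]
```

View pics/g2.png

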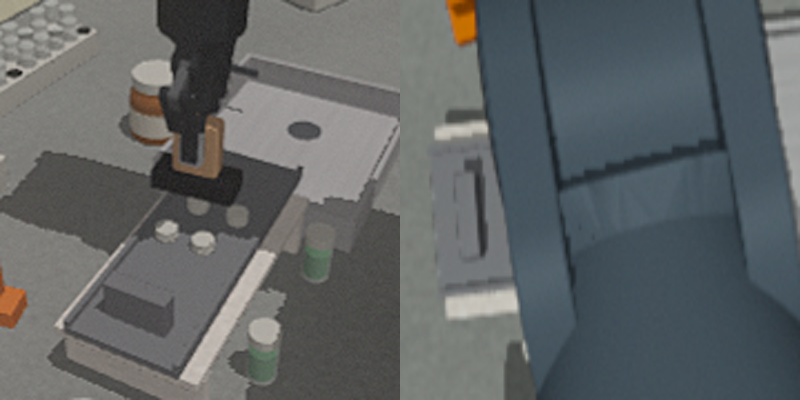

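The scraper is over the board, still in front of the rib, but y and tilt have not followed the command. I'll check the joints.

```bash
python3 -c "
from rig import *;import numpy as np
s=sense();print({k:np.round(v,3) for k,v in s.items()})"
```

```text
{'time': np.float64(4.8), 'joints': array([ 0.208,  0.293, -0.122,  1.159,  0.054,  3.141]), 'joint_velocities': array([-0.   ,  0.008,  0.011,  0.001, -0.001, -0.   ]), 'effort': array([ -0.116, -76.59 ,  47.215,   0.12 ,   0.319,   0.   ]), 'tcp_pos': array([0.511, 0.124, 0.175]), 'tcp_rot': array([-3.087e+00,  3.000e-03,  2.090e-01]), 'ft_force': array([ 0.379,  1.054, -1.268]), 'wrist_torque': array([-0.02 , -0.003, -0.031]), 'grasp_force': np.float64(62.058), 'finger_gap': np.float64(0.021)}
```

Joint 6 sits at its upper limit (3.14), so the gripper needs the other half turn. I'll turn about the tool axis the other way, clear above the board.

apply_moves:
  steps:
    - [0, 0, -5, 0, 0, -0.03, -1]
    - [0, 0, -15, 0, 0, -0.03, -1]
    - [0, 0, -25, 0, 0, -0.03, -1]
    - [0, 0, -35, 0, 0, -0.03, -1]
    - [0, 0, -45, 0, 0, -0.03, -1]
    - [0, 0, -55, 0, 0, -0.03, -1]
    - [0, 0, -65, 0, 0, -0.03, -1]
    - [0, 0, -75, 0, 0, -0.03, -1]
    - [0, 0, -85, 0, 0, -0.03, -1]
    - [0, 0, -95, 0, 0, -0.03, -1]
    - [0, 0, -95, 0, 0, -0.03, -1]

```text
time: 6.18
tcp_pos: [0.5115, 0.1228, 0.2049]
tcp_rot: [3.14, -0.054, 1.866]
ft_force: [0.4, 0.1, -1.6]
finger_gap: 0.0215
grasp_force: 62.0
```

```bash
python3 g.py .494,.198,.175,3.261; python3 -c "
from rig import *;print(sense()['joints'])"
```

```text
t 6.17 tcp [0.5115 0.1228 0.2049] [ 3.1398 -0.0545  1.8662] gap 0.0215
[  2.26  -2.53 -79.9 ] [0.0753 0.0051 0.034 ]
[ 0.20499655  0.28079491 -0.06142158  1.23174889  0.05440939  1.48034893]
```

apply_moves:
  steps:
    - [0.3, -0.3, -10, 0.01, 0.001, 0.009, -1]
    - [0.6, -0.6, -20, 0.02, 0.001, 0.009, -1]
    - [0.9, -1, -30, 0.03, 0.002, 0.009, -1]
    - [1.1, -1.3, -40, 0.04, 0.003, 0.009, -1]
    - [1.4, -1.6, -50, 0.05, 0.003, 0.009, -1]
    - [1.7, -1.9, -60, 0.06, 0.004, 0.009, -1]
    - [2.0, -2.2, -70, 0.07, 0.005, 0.009, -1]
    - [2.26, -2.53, -79.9, 0.0753, 0.0051, 0.009, -1]
    - [2.26, -2.53, -79.9, 0.0753, 0.0051, 0.009, -1]
    - [2.26, -2.53, -79.9, 0.0753, 0.0051, 0.009, -1]

```text
time: 7.42
tcp_pos: [0.4939, 0.1964, 0.2003]
tcp_rot: [3.141, 0.0, -3.027]
ft_force: [-0.0, -0.4, -1.9]
finger_gap: 0.0212
grasp_force: 62.0
```

```bash
python3 g.py .494,.198,.127,3.261; python3 -c "
from rig import *;print(sense()['joints'])"
```

```text
t 7.42 tcp [0.4939 0.1964 0.2003] [ 3.1415e+00  1.0000e-04 -3.0275e+00] gap 0.0212
[ 0.01  0.   -0.3 ] [-0.0003  0.0016  0.0733]
[ 3.78397339e-01  2.90983275e-01 -5.83371982e-02  1.22137245e+00
  7.93831410e-05  2.64259206e-01]
```

apply_moves:
  steps:
    - [0, 0, -0.3, 0, 0.0016, 0.04, -1]
    - [0, 0, -0.3, 0, 0.0016, 0.06, -1]
    - [0, 0, -0.3, 0, 0.0016, 0.073, -1]
    - [0, 0, -0.3, 0, 0.0016, 0.073, -1]
    - [0, 0, -0.3, 0, 0.0016, 0.073, -1]

```text
time: 8.05
tcp_pos: [0.494, 0.1982, 0.1283]
tcp_rot: [3.141, 0.001, -3.017]
ft_force: [0.1, 0.2, -2.0]
finger_gap: 0.0214
grasp_force: 62.1
```

```bash
python3 g.py .519,-.022,.1265,3.261 .494,.198,.1265,3.261; python3 - <<'E'
from h import *
i=cv2.cvtColor(camera('side'),cv2.COLOR_RGB2BGR)[130:290,195:355]
cv2.imwrite('pics/g3.png',cv2.resize(i,(560,560),interpolation=2))
E
```

```text
t 8.05 tcp [0.494  0.1982 0.1283] [ 3.1412e+00  1.5000e-03 -3.0173e+00] gap 0.0214
[0.02 0.09 0.28] [ 0.0025 -0.2216  0.0017]
[0.02 0.09 0.28] [ 0.0001 -0.0002  0.0018]
```

View pics/g3.png

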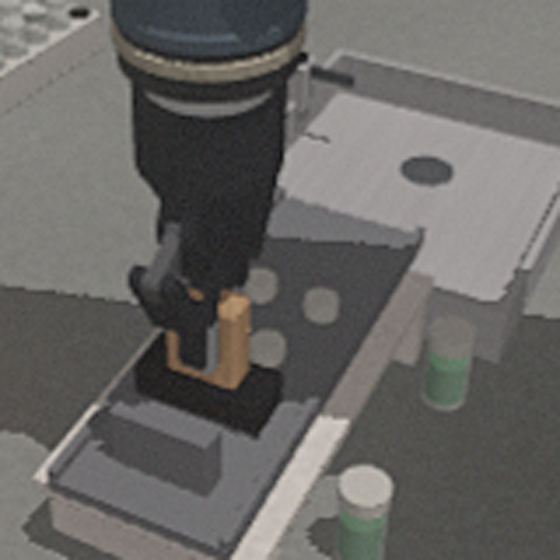

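The foot is down between the rims, at about (137,392) to (262,432) on its rear bottom edge. It sits between the rib and the caps and clears both. I'll check its lateral centring numerically.

```bash
python3 - <<'E'
from h import *
A=np.array([517.5,-5.5]);u=np.array([.119,-.993]);x=np.array([.993,.119])
for n,(a,b),z in [("footL",(137,392),.0735),("footR",(262,432),.0735),("rimfar",(95,410),.077),("rimfar2",(50,483),.077),("rimnear",(420,232),.077),("rimnear2",(232,550),.077)]:
    p=onz('side',195+(a+.5)/3.5-.5,130+(b+.5)/3.5-.5,z,0)[:2]*1e3; print(n,p.round(1),((p-A)@x).round(1),(-(p-A)@u).round(1))
E
```

```text
footL [532.  217.5] 40.9 219.7
footR [454.5 204.2] -37.6 215.7
rimfar [541.  245.1] 53.2 246.0
rimfar2 [527.5 301.1] 46.4 303.3
rimnear [461.7  -8.4] -55.8 3.8
rimnear2 [422.4 284.4] -60.0 299.2
```

apply_moves:
  steps:
    - [0, 0, 0.3, 0, 0, 0.0017, -1]
    - [0, 0, 0.3, 0.0001, -0.01, 0.0017, -1]
    - [0, 0, 0.3, 0.0002, -0.02, 0.0017, -1]
    - [0, 0, 0.3, 0.0004, -0.032, 0.0017, -1]
    - [0, 0, 0.3, 0.0005, -0.044, 0.0017, -1]
    - [0, 0, 0.3, 0.0006, -0.056, 0.0017, -1]
    - [0, 0, 0.3, 0.0008, -0.068, 0.0017, -1]
    - [0, 0, 0.3, 0.0009, -0.08, 0.0017, -1]
    - [0, 0, 0.3, 0.001, -0.092, 0.0017, -1]
    - [0, 0, 0.3, 0.0012, -0.104, 0.0017, -1]
    - [0, 0, 0.3, 0.0013, -0.116, 0.0017, -1]

```text
time: 9.48
tcp_pos: [0.5068, 0.082, 0.1257]
tcp_rot: [3.141, 0.0, -3.021]
ft_force: [0.7, -0.3, -1.5]
finger_gap: 0.0211
grasp_force: 62.1
```

```bash
python3 g.py .519,-.022,.1265,3.261; python3 - <<'E'
from h import *
i=cv2.cvtColor(camera('side'),cv2.COLOR_RGB2BGR)[130:290,195:355]
cv2.imwrite('pics/g4.png',cv2.resize(i,(560,560),interpolation=2))
E
```

```text
t 9.47 tcp [0.5068 0.082  0.1257] [ 3.1415e+00  3.0000e-04 -3.0215e+00] gap 0.0211
[0.01 0.02 0.04] [ 0.0003 -0.1047 -0.0008]
```

View pics/g4.png

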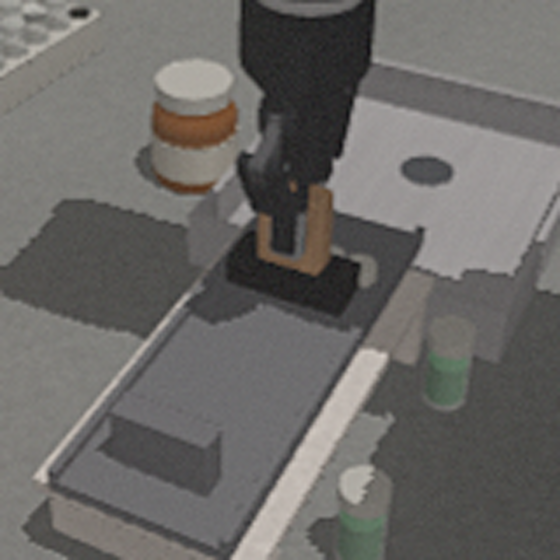

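The wipe is working: nothing is left behind the foot, and one cap shows at (365,268) ahead of it. I'll continue past the board's end.

apply_moves:
  steps:
    - [0, 0, 0, 0, -0.01, -0.0005, -1]
    - [0, 0, 0, 0, -0.02, -0.0005, -1]
    - [0, 0, 0, 0.0001, -0.03, -0.0005, -1]
    - [0, 0, 0, 0.0001, -0.04, -0.0005, -1]
    - [0, 0, 0, 0.0001, -0.05, -0.0005, -1]
    - [0, 0, 0, 0.0002, -0.06, -0.0005, -1]
    - [0, 0, 0, 0.0002, -0.07, -0.0005, -1]
    - [0, 0, 0, 0.0002, -0.08, -0.0005, -1]
    - [0, 0, 0, 0.0003, -0.09, -0.0005, -1]
    - [0, 0, 0, 0.0003, -0.1, -0.0005, -1]
    - [0, 0, 0, 0.0003, -0.112, -0.0005, -1]
    - [0, 0, 0, 0.0003, -0.112, -0.0005, -1]

```text
time: 11.02
tcp_pos: [0.5199, -0.0293, 0.1262]
tcp_rot: [3.142, 0.0, -3.023]
ft_force: [1.3, 0.5, -1.0]
finger_gap: 0.0212
grasp_force: 62.0
```

apply_moves:
  steps:
    - [0, 0, 0, 0, 0, -0.03, -1]
    - [0, 0, 0, 0, 0, -0.07, -1]
    - [0, 0, 0, 0, 0, -0.08, -1]
    - [0, 0, 0, 0, 0, -0.08, -1]

```text
time: 11.52
tcp_pos: [0.52, -0.0283, 0.2062]
tcp_rot: [3.142, 0.001, -3.021]
ft_force: [-0.4, 0.4, -2.1]
finger_gap: 0.0211
grasp_force: 62.1
```

```bash
python3 g.py .6328,.1445,.2,3.362; python3 - <<'E'
from h import *
i=cv2.cvtColor(camera('side'),cv2.COLOR_RGB2BGR)[120:290,195:395]
cv2.imwrite('pics/g5.png',cv2.resize(i,(700,595),interpolation=2))
E
```

```text
t 11.53 tcp [ 0.52   -0.0283  0.2062] [ 3.1415e+00  1.0000e-03 -3.0213e+00] gap 0.0211
[ 0.    0.06 -5.74] [-0.1327  0.158   0.0063]
```

View pics/g5.png

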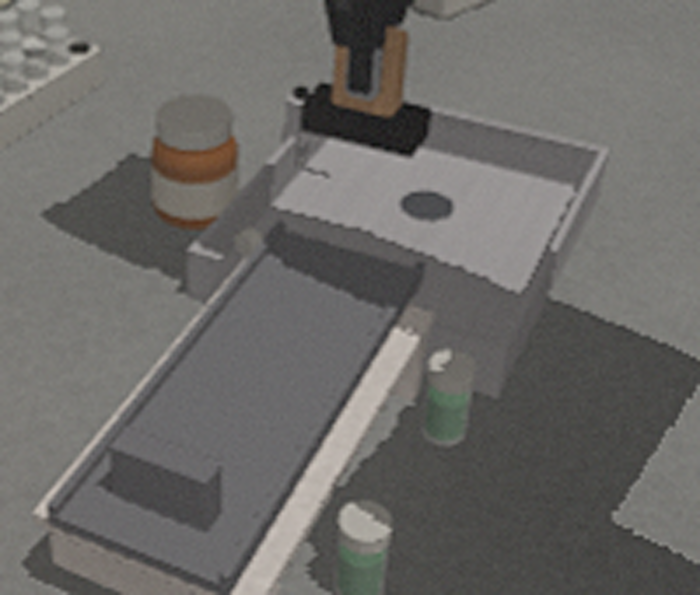

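The board is clear of caps and still flat on the ledge. One cap shows at (248,240), near the tray's inner far corner, and the rest are hidden below the board's end. I'll carry the scraper to its place and count caps from above with code.

apply_moves:
  steps:
    - [0, 0, -1, -0.03, 0.035, 0, -1]
    - [0, 0, -3, -0.07, 0.08, 0, -1]
    - [0, 0, -5, -0.11, 0.125, 0, -1]
    - [0, 0, -5.74, -0.1327, 0.158, 0, -1]
    - [0, 0, -5.74, -0.1327, 0.158, 0, -1]
    - [0, 0, -5.74, -0.1327, 0.158, 0, -1]

```text
time: 12.32
tcp_pos: [0.632, 0.144, 0.2049]
tcp_rot: [-3.141, -0.002, -2.921]
ft_force: [-0.6, 0.1, -1.6]
finger_gap: 0.0214
grasp_force: 62.0
```

```bash
python3 g.py .6328,.1445,.0553,3.362; python3 - <<'E'
from h import *
L=np.array([513.5,18]);th=.108;x=np.array([np.cos(th),np.sin(th)]);y=np.array([-np.sin(th),np.cos(th)])
for n in("top","side"):
    i=cv2.cvtColor(camera(n),cv2.COLOR_RGB2BGR); cv2.imwrite(f'pics/{n}6.png',i)
    a=cv2.absdiff(i,cv2.imread(f'pics/{n}0.png')).max(2)
    hsv=cv2.cvtColor(i,cv2.COLOR_BGR2HSV)
    m=((a>18)&(hsv[...,2]>130)&(hsv[...,1]<70)).astype(np.uint8)
    k,_,st,c=cv2.connectedComponentsWithStats(m)
    for s,q in zip(st[1:],c[1:]):
        if 12<s[4]<250:
            p=onz(n,*q,.018,0)[:2]*1e3; r=p-L
            print(n,q.round(1),s.tolist(),'bench pos',p.round(0),'rel ledge edge x,y',(r@x).round(0),(r@y).round(0))
E
```

```text
t 12.32 tcp [0.632  0.144  0.2049] [-3.1415e+00 -1.8000e-03 -2.9212e+00] gap 0.0214
[-0.01 -0.1  -0.  ] [-0.0012  0.0003  0.1496]
top [297.2 185.2] [294, 183, 6, 6, 24] bench pos [616. -36.] rel ledge edge x,y 96.0 -65.0
top [299.5 218.7] [297, 216, 5, 7, 21] bench pos [532. -42.] rel ledge edge x,y 11.0 -62.0
top [468.5 258.2] [467, 255, 4, 7, 15] bench pos [ 435. -475.] rel ledge edge x,y -131.0 -482.0
top [436.7 270.7] [434, 267, 6, 8, 24] bench pos [ 403. -391.] rel ledge edge x,y -154.0 -394.0
top [448.6 274.7] [440, 266, 16, 19, 106] bench pos [ 393. -422.] rel ledge edge x,y -167.0 -424.0
top [474.4 290. ] [473, 287, 4, 7, 13] bench pos [ 354. -489.] rel ledge edge x,y -213.0 -487.0
top [464.1 293.5] [463, 291, 3, 7, 13] bench pos [ 346. -461.] rel ledge edge x,y -219.0 -459.0
top [418.1 293.8] [414, 292, 7, 6, 17] bench pos [ 346. -341.] rel ledge edge x,y -205.0 -339.0
top [416.  301.7] [412, 299, 8, 7, 21] bench pos [ 326. -336.] rel ledge edge x,y -224.0 -331.0
top [396.8 324.2] [392, 319, 10, 11, 28] bench pos [ 271. -286.] rel ledge edge x,y -274.0 -276.0
top [353.7 349.
[... 1418 characters left out ...]
rel ledge edge x,y -296.0 -161.0
side [359.2 216.9] [352, 216, 15, 3, 19] bench pos [363. -65.] rel ledge edge x,y -158.0 -66.0
side [399.7 219.4] [394, 216, 13, 8, 23] bench pos [ 279. -110.] rel ledge edge x,y -247.0 -102.0
side [345.9 224.7] [342, 221, 8, 8, 27] bench pos [379. -20.] rel ledge edge x,y -138.0 -24.0
side [362.9 223.7] [357, 221, 11, 7, 23] bench pos [347. -46.] rel ledge edge x,y -173.0 -46.0
side [375.6 228.2] [373, 224, 6, 9, 16] bench pos [317. -47.] rel ledge edge x,y -203.0 -43.0
side [456.3 241.6] [446, 239, 23, 7, 48] bench pos [ 153. -103.] rel ledge edge x,y -372.0 -82.0
side [398.4 289.8] [394, 288, 11, 5, 19] bench pos [221. 102.] rel ledge edge x,y -282.0 115.0
```

```bash
python3 - <<'E'
import cv2,numpy as np
f=lambda n,x,y,w,h,s:cv2.resize(cv2.LUT(cv2.imread(f'pics/{n}6.png')[y:y+h,x:x+w],np.clip((np.arange(256)/255.)**.6*255,0,255).astype(np.uint8)),None,fx=s,fy=s,interpolation=2)
a=f('top',265,155,135,130,4); b=f('side',240,140,65,130,4); cv2.imwrite('pics/g6.png',np.hstack([a,b]))
E
```

```text
(no output)
```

View pics/g6.png

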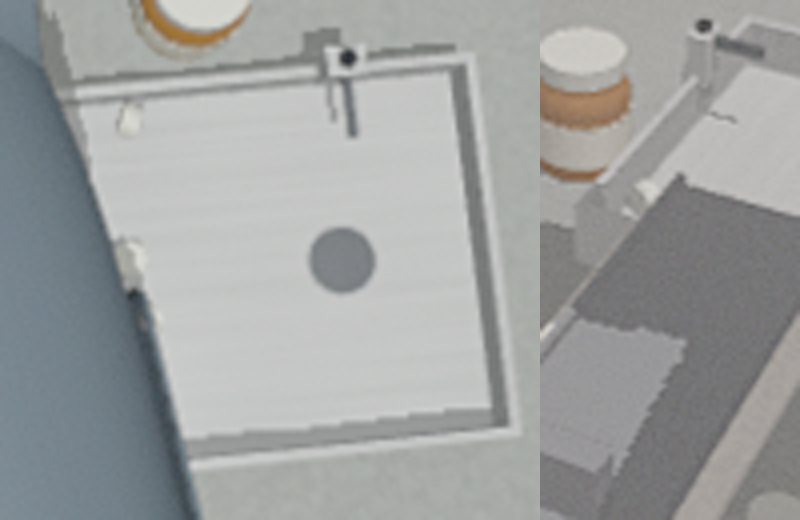

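Two caps are visible in the tray, at (130,118) and (130,255), and perhaps a third at (145,315); the arm hides the rest. I'll swing the arm aside, still holding the scraper, and count by code.

apply_moves:
  steps:
    - [0, 0, 0, 0, 0.05, -0.03, -1]
    - [0, 0, 0, 0, 0.1, -0.05, -1]
    - [0, 0, 0, 0, 0.14, -0.05, -1]
    - [0, 0, 0, 0, 0.14, -0.05, -1]
    - [0, 0, 0, 0, 0.14, -0.05, -1]

```text
time: 13.05
tcp_pos: [0.602, 0.28, 0.2563]
tcp_rot: [-3.141, 0.0, -2.922]
ft_force: [0.8, 0.1, -1.7]
finger_gap: 0.0214
grasp_force: 62.0
```

```bash
python3 g.py .6328,.1445,.2,3.362 .6328,.1445,.0553,3.362; cat >caps.py <<'E'
from h import *
L=np.array([513.5,18]);th=.108;x=np.array([np.cos(th),np.sin(th)]);y=np.array([-np.sin(th),np.cos(th)])
i=cv2.cvtColor(camera('top'),cv2.COLOR_RGB2BGR); cv2.imwrite('pics/top7.png',i)
b=i.astype(int); w=b[...,2]-b[...,0]   # caps are warm white, tray is neutral
m=((w>5)&(b.min(2)>60)).astype(np.uint8); m[:150]=0; m[290:]=0; m[:,:160]=0; m[:,400:]=0
k,_,st,c=cv2.connectedComponentsWithStats(m)
for s,q in zip(st[1:],c[1:]):
    if s[4]>=10:
        p=onz('top',*q,.015,0)[:2]*1e3; r=p-L
        print(q.round(1),s[2:].tolist(),b[int(q[1]),int(q[0])],'rel ledge edge x,y',(r@x).round(0),(r@y).round(0))
E
python3 caps.py
```

```text
t 13.05 tcp [0.602  0.28   0.2563] [-3.1414e+00  3.0000e-04 -2.9220e+00] gap 0.0214
[-0.01  0.02 -0.05] [-0.0005 -0.1389  0.0563]
[-0.01  0.02 -0.05] [-0.0005 -0.1389  0.201 ]
[313. 158.] [32, 21, 395] [183 193 192] rel ledge edge x,y 163.0 -113.0
[297.1 184.5] [6, 8, 34] [188 197 196] rel ledge edge x,y 99.0 -65.0
[232.9 203. ] [80, 13, 374] [131 139 141] rel ledge edge x,y 67.0 101.0
[297.  219.4] [9, 9, 59] [184 193 192] rel ledge edge x,y 11.0 -56.0
[292. 230.] [7, 7, 35] [184 193 192] rel ledge edge x,y -15.0 -40.0
[300.6 234.3] [8, 9, 57] [186 195 193] rel ledge edge x,y -27.0 -60.0
[250.8 253.9] [58, 13, 414] [131 137 140] rel ledge edge x,y -64.0 68.0
[261.9 268.1] [12, 11, 68] [125 132 131] rel ledge edge x,y -102.0 45.0
```

All four caps are in the tray: ledge-edge offsets (99,-65), (11,-56), (-15,-40) and (-27,-60) mm. Next, stand the scraper back.

apply_moves:
  steps:
    - [0, 0, 0, -0.0005, -0.05, 0.02, -1]
    - [0, 0, 0, -0.0005, -0.1, 0.05, -1]
    - [0, 0, 0, -0.0005, -0.1389, 0.0563, -1]
    - [0, 0, 0, -0.0005, -0.1389, 0.0563, -1]
    - [0, 0, 0, -0.0005, -0.1389, 0.1, -1]
    - [0, 0, 0, -0.0005, -0.1389, 0.15, -1]
    - [0, 0, 0, -0.0005, -0.1389, 0.18, -1]
    - [0, 0, 0, -0.0005, -0.1389, 0.193, -1]
    - [0, 0, 0, -0.0005, -0.1389, 0.197, -1]
    - [0, 0, 0, -0.0005, -0.1389, 0.197, -1]

```text
time: 14.35
tcp_pos: [0.6336, 0.1457, 0.0604]
tcp_rot: [3.141, 0.002, -2.921]
ft_force: [-1.3, 0.6, -2.9]
finger_gap: 0.0213
grasp_force: 62.0
```

```bash
python3 g.py .6328,.1445,.055,3.362
```

```text
t 14.35 tcp [0.6336 0.1457 0.0604] [ 3.1415e+00  2.0000e-03 -2.9214e+00] gap 0.0213
[ 0.01  0.11 -0.01] [ 0.001  -0.001   0.0054]
```

apply_moves:
  steps:
    - [0, 0, 0, 0, 0, 0.003, -1]
    - [0, 0, 0, 0, 0, 0.0055, -1]
    - [0, 0, 0, 0, 0, 0.0055, -1]
    - [0, 0, 0, 0, 0, 0.0055, -1]

```text
time: 14.85
tcp_pos: [0.6334, 0.1456, 0.0546]
tcp_rot: [3.141, 0.002, -2.921]
ft_force: [-1.4, -0.6, 5.5]
finger_gap: 0.0214
grasp_force: 62.8
```

```bash
python3 g.py .6328,.1445,.055,3.362; python3 -c "from rig import *;print(sense()['ft_force'])"
```

```text
t 14.85 tcp [0.6334 0.1456 0.0546] [ 3.1415e+00  1.8000e-03 -2.9214e+00] gap 0.0214
[ 0.01  0.1  -0.01] [ 0.0009 -0.001  -0.0004]
[-1.43026484 -0.61844294  5.50691398]
```

Bench contact is felt (5.5 N), so I'll release and rise.

apply_moves:
  steps:
    - [0, 0, 0, 0, 0, 0, 0.6]
    - [0, 0, 0, 0, 0, 0, 1]
    - [0, 0, 0, 0, 0, 0, 1]
    - [0, 0, 0, 0, 0, 0, 1]
    - [0, 0, 0, 0, 0, 0, 1]
    - [0, 0, 0, 0, 0, -0.04, 1]
    - [0, 0, 0, 0, 0, -0.09, 1]
    - [0, 0, 0, 0, 0, -0.145, 1]
    - [0, 0, 0, 0, 0, -0.145, 1]
    - [0, 0, 0, 0, 0, -0.145, 1]

```text
time: 16.1
tcp_pos: [0.6328, 0.1455, 0.1983]
tcp_rot: [3.142, 0.0, -2.921]
ft_force: [-0.5, -0.6, -1.2]
finger_gap: 0.0851
grasp_force: 0.0
```

```bash
python3 g.py .632,.30,.25,3.362; python3 - <<'E'
from h import *
i=cv2.cvtColor(camera('side'),cv2.COLOR_RGB2BGR); a=cv2.imread('pics/side0.png')
d=lambda r:cv2.absdiff(i,a)[r].max(2).mean()
print('scraper foot region diff',d(np.s_[205:240,200:240]))
# wooden grip blob, both pictures
for p in(a,i):
    h=cv2.cvtColor(p,cv2.COLOR_BGR2HSV); m=((h[...,0]>5)&(h[...,0]<18)&(h[...,1]>70)&(h[...,1]<170)&(h[...,2]>70)); m[:,:195]=0;m[:,245:]=0;m[:195]=0;m[245:]=0
    v,u=np.nonzero(m); print(len(u),u.mean(),v.mean(),u.min(),u.max(),v.min(),v.max())
E
```

```text
t 16.1 tcp [0.6328 0.1455 0.1983] [ 3.1416e+00  1.0000e-04 -2.9213e+00] gap 0.0851
[ 0.    0.01 -0.01] [-0.033   0.151  -0.0517]
scraper foot region diff 20.678571428571427
433 218.0 214.6651270207852 208 228 202 227
435 217.04367816091954 213.783908045977 207 227 201 226
```

The scraper stands where it was, within 1 px. Now check whether the board shifted during the wipe, using edges in top7 and side against the first pictures.

```bash
python3 - <<'E'
from h import *
cv2.imwrite('pics/side7.png',cv2.cvtColor(camera('side'),cv2.COLOR_RGB2BGR))
def g(p):
    s=cv2.cvtColor(cv2.imread(p),cv2.COLOR_BGR2GRAY).astype(np.float32); return cv2.Canny(s.astype(np.uint8),25,60)
def match(A,B,y0,y1,x0,x1,r=5,S=4):
    a=cv2.imread(A);b=cv2.imread(B)
    up=lambda q:cv2.resize(q,None,fx=S,fy=S,interpolation=cv2.INTER_CUBIC)
    gm=lambda q:np.log1p(cv2.magnitude(cv2.Sobel(q,5,1,0),cv2.Sobel(q,5,0,1)))
    t=up(gm(cv2.cvtColor(a,6)))[y0*S:y1*S,x0*S:x1*S]; w=up(gm(cv2.cvtColor(b,6)))[(y0-r)*S:(y1+r)*S,(x0-r)*S:(x1+r)*S]
    R=cv2.matchTemplate(w,t,cv2.TM_CCOEFF_NORMED);_,v,_,l=cv2.minMaxLoc(R); print(A,B,round(v,2),'shift',l[0]/S-r,l[1]/S-r)
match('pics/top0.png','pics/top7.png',198,250,280,294)
match('pics/top0.png','pics/top7.png',210,255,165,190)
match('pics/side0.png','pics/side7.png',240,275,220,262)
match('pics/side0.png','pics/side7.png',260,295,205,270)
b=cv2.imread('pics/top7.png')
for r in(212,222,232,240): print(r,b[r,276:298,1].tolist())
b=cv2.imread('pics/top0.png')
for r in(212,222): print('0',r,b[r,276:298,1].tolist())
E
```

```text
pics/top0.png pics/top7.png 0.72 shift 0.0 -0.25
pics/top0.png pics/top7.png 0.08 shift 2.75 -5.0
pics/side0.png pics/side7.png 0.84 shift 0.0 0.0
pics/side0.png pics/side7.png 0.87 shift 0.0 0.0
212 [128, 128, 128, 127, 127, 128, 127, 127, 126, 130, 149, 177, 176, 174, 174, 175, 174, 175, 176, 175, 175, 175]
222 [128, 127, 128, 127, 129, 126, 128, 127, 127, 126, 128, 151, 175, 176, 176, 174, 170, 161, 188, 194, 196, 197]
232 [91, 131, 130, 129, 129, 128, 127, 128, 128, 129, 128, 128, 147, 164, 151, 166, 182, 183, 175, 166, 161, 151]
240 [81, 81, 81, 82, 89, 116, 130, 130, 128, 129, 127, 128, 130, 154, 179, 178, 177, 175, 177, 176, 175, 176]
0 212 [111, 111, 112, 112, 110, 113, 111, 111, 111, 113, 133, 158, 158, 156, 157, 157, 156, 155, 157, 156, 157, 156]
0 222 [112, 111, 111, 111, 112, 111, 111, 112, 112, 111, 117, 133, 156, 157, 156, 154, 156, 154, 154, 153, 154, 155]
```

```bash
python3 - <<'E'
from h import *
np.set_printoptions(precision=1,suppress=True)
E=np.array([onz('top',u,v,.070,0)[:2]*1e3 for u,v in[(286.05,212),(287,222),(288.2,232),(289,240)]])
b=cv2.imread('pics/top7.png').astype(float)[...,1]; P=[]
for r in range(176,187):
    w=np.clip(150-b[r,346:358],0,None); 
    if w.sum()>100: P.append([(w*np.arange(346,358)).sum()/w.sum(),r]); 
print(np.array(P).T)
F=np.array([onz('top',*p,.076,0)[:2]*1e3 for p in P])
def fit(Q): c=np.polyfit(Q[:,0],Q[:,1],1); return c,np.arctan(c[0])
(ce,te),(cp,tp)=fit(E),fit(F); print('end yaw',te,'ptr yaw',tp, E,F[[0,-1]])
th=.110
mid=517; ye=np.polyval(ce,mid); 
# pointer line with ledge yaw through centroid
f=F.mean(0); n=np.array([np.sin(th),-np.cos(th)])
print('end mid',mid,ye,'distance along slide',(f-np.array([mid,ye]))@n)
E
python3 g.py .632,.26,.25,3.362 .486,.2555,.20,3.261
```

```text
[[349.8 350.6 350.7 350.8 350.9 351.1 351.2 351.3 351.4 352.1 352.5]
 [176.  177.  178.  179.  180.  181.  182.  183.  184.  185.  186. ]]
end yaw 0.10915873767215557 ptr yaw 0.1944143935324694 [[543.5  -3.6]
 [519.5  -5.9]
 [495.6  -8.8]
 [476.5 -10.8]] [[ 632.1 -157.7]
 [ 607.7 -164. ]]
end mid 517 -6.36297132476659 distance along slide 164.75710372012819
t 16.2 tcp [0.6323 0.1454 0.1974] [ 3.1415e+00 -1.7000e-03 -2.9214e+00] gap 0.0855
[ 0.   -0.1  -0.01] [-0.0247  0.1119 -0.0527]
[-0.   -0.1   5.78] [ 0.1187  0.1394 -0.0024]
```

apply_moves:
  steps:
    - [0, 0, 2, 0.03, 0.035, 0, 1]
    - [0, 0, 4, 0.07, 0.08, 0, 1]
    - [0, 0, 6, 0.1, 0.115, 0, 0.4]
    - [0, 0, 6, 0.1187, 0.1394, 0, 0.4]
    - [0, 0, 6, 0.1187, 0.1394, 0, 0.4]
    - [0, 0, 6, 0.1187, 0.1394, 0, 0.4]

```text
time: 16.95
tcp_pos: [0.4867, 0.2552, 0.1981]
tcp_rot: [-3.141, -0.0, -3.026]
ft_force: [0.2, -1.4, -1.1]
finger_gap: 0.0598
grasp_force: 0.0
```

```bash
python3 g.py .486,.256,.096,3.2566
```

```text
t 16.95 tcp [0.4867 0.2552 0.1981] [-3.1412e+00 -4.0000e-04 -3.0260e+00] gap 0.0598
[-0.02 -0.02  0.03] [0.0006 0.0009 0.1021]
```

apply_moves:
  steps:
    - [0, 0, 0, 0.0006, 0.0009, 0.04, 0.4]
    - [0, 0, 0, 0.0006, 0.0009, 0.07, 0.4]
    - [0, 0, 0, 0.0006, 0.0009, 0.09, 0.4]
    - [0, 0, 0, 0.0006, 0.0009, 0.1, 0.4]
    - [0, 0, 0, 0.0006, 0.0009, 0.102, 0.4]
    - [0, 0, 0, 0.0006, 0.0009, 0.102, 0.4]

```text
time: 17.7
tcp_pos: [0.4864, 0.2564, 0.0973]
tcp_rot: [3.141, 0.001, -3.026]
ft_force: [0.9, -0.8, -0.1]
finger_gap: 0.0599
grasp_force: 0.0
```

apply_moves:
  steps:
    - [0, 0, 0, 0, 0, 0, -1]
    - [0, 0, 0, 0, 0, 0, -1]
    - [0, 0, 0, 0, 0, 0, -1]
    - [0, 0, 0, 0, 0, 0, -1]
    - [0, 0, 0, 0, 0, 0, -1]
    - [0, 0, 0, 0, 0, 0, -1]

```text
time: 18.45
tcp_pos: [0.4863, 0.2564, 0.0973]
tcp_rot: [-3.142, 0.001, -3.026]
ft_force: [-0.2, -3.4, 6.7]
finger_gap: 0.0173
grasp_force: 59.9
```

```bash
python3 g.py .504,.0915,.096,3.251; python3 -c "from rig import *;s=sense();print(s['ft_force'],s['wrist_torque'])"
```

```text
t 18.45 tcp [0.4863 0.2564 0.0973] [-3.1416e+00  1.4000e-03 -3.0262e+00] gap 0.0173
[-0.    0.08  0.34] [ 0.0014 -0.1658  0.0013]
[-0.2048919  -3.40218755  6.65203766] [-0.51337526  0.04436488 -0.03597965]
```

apply_moves:
  steps:
    - [0, 0, 0, 0, -0.006, 0, -1]
    - [0, 0, 0, 0.0001, -0.015, 0, -1]
    - [0, 0, 0, 0.0002, -0.025, 0, -1]
    - [0, 0, 0, 0.0003, -0.035, 0, -1]
    - [0, 0, 0, 0.0004, -0.045, 0, -1]
    - [0, 0, 0, 0.0005, -0.055, 0, -1]
    - [0, 0, 0, 0.0005, -0.06, 0, -1]
    - [0, 0, 0, 0.0005, -0.06, 0, -1]

```text
time: 19.45
tcp_pos: [0.4928, 0.1967, 0.0973]
tcp_rot: [3.141, 0.002, -3.026]
ft_force: [-0.2, -1.0, 7.6]
finger_gap: 0.0173
grasp_force: 60.0
```

```bash
python3 g.py .504,.0915,.0968,3.2566; python3 -c "from rig import *;s=sense();print(s['ft_force'],s['wrist_torque'])"
```

```text
t 19.45 tcp [0.4928 0.1967 0.0973] [ 3.1410e+00  1.6000e-03 -3.0263e+00] gap 0.0173
[0.03 0.09 0.02] [ 0.001  -0.1058  0.0005]
[-0.16568383 -1.00730084  7.57271458] [-0.14734004  0.05552911  0.07671682]
```

apply_moves:
  steps:
    - [0, 0, 0, 0, -0.006, 0.0002, -1]
    - [0, 0, 0, 0.0001, -0.015, 0.0002, -1]
    - [0, 0, 0, 0.0002, -0.025, 0.0003, -1]
    - [0, 0, 0, 0.0003, -0.035, 0.0003, -1]
    - [0, 0, 0, 0.0004, -0.045, 0.0003, -1]
    - [0, 0, 0, 0.0005, -0.055, 0.0003, -1]
    - [0, 0, 0, 0.0006, -0.065, 0.0003, -1]
    - [0, 0, 0, 0.0007, -0.075, 0.0003, -1]
    - [0, 0, 0, 0.0008, -0.085, 0.0003, -1]
    - [0, 0, 0, 0.0009, -0.093, 0.0003, -1]
    - [0, 0, 0, 0.0009, -0.095, 0.0003, -1]
    - [0, 0, 0, 0.0009, -0.095, 0.0003, -1]

```text
time: 20.95
tcp_pos: [0.5031, 0.1029, 0.0973]
tcp_rot: [3.14, 0.002, -3.026]
ft_force: [-0.9, 5.9, 10.0]
finger_gap: 0.0173
grasp_force: 60.5
```

```bash
python3 g.py .504,.0915,.0968,3.2566; cat >lvl.py <<'E'
from h import *
s=sense();print(s['ft_force'].round(1),s['wrist_torque'].round(2))
i=cv2.cvtColor(camera('top'),cv2.COLOR_RGB2BGR); cv2.imwrite('pics/top8.png',i); b=i[...,1].astype(float)
E=[]
for v in range(196,250,6):
    r=cv2.GaussianBlur(b,(1,5),0)[v,325:385]; d=np.diff(r); k=int(np.argmax(d)); w=np.clip(d[max(k-2,0):k+3],0,None); u=325+.5+(w*np.arange(max(k-2,0),k+3)).sum()/w.sum()
    p=onz('top',u,v,.07,0)[:2]*1e3; E.append(p); print(v,round(u,1),d[k].round(0),p.round(1))
E=np.array(E); th=.110; y=np.array([-np.sin(th),np.cos(th)])
f=onz('top',351.05,181,.076,0)[:2]*1e3
print('ptr',f.round(1),'end y in pointer frame mm',((E-f)@y).round(1))
for v in range(176,192,2): print(v,i[v,340:365,1].tolist())
E
python3 lvl.py
```

```text
t 20.95 tcp [0.5031 0.1029 0.0973] [ 3.1400e+00  2.4000e-03 -3.0258e+00] gap 0.0173
[0.09 0.13 0.05] [ 0.0005 -0.0115  0.0005]
[-0.9  5.9 10. ] [ 0.94  0.15 -0.1 ]Traceback (most recent call last):
  File "lvl.py", line 6, in <module>
    r=cv2.GaussianBlur(b,(1,5),0)[v,325:385]; d=np.diff(r); k=int(np.argmax(d)); w=np.clip(d[max(k-2,0):k+3],0,None); u=325+.5+(w*np.arange(max(k-2,0),k+3)).sum()/w.sum()
                                                                                                                                ~^~~~~~~~~~~~~~~~~~~~~~~~~~
ValueError: operands could not be broadcast together with shapes (3,) (5,)
```

```bash
python3 - <<'E'
import cv2
b=cv2.imread('pics/top8.png')[...,1]
for v in list(range(172,192,3))+list(range(194,250,6)): print(v,b[v,330:366].tolist())
E
```

```text
172 [116, 117, 121, 126, 131, 137, 137, 142, 148, 155, 160, 161, 161, 149, 109, 72, 77, 144, 169, 166, 152, 135, 122, 147, 162, 156, 150, 140, 136, 134, 125, 120, 115, 107, 106, 98]
175 [119, 113, 106, 100, 94, 94, 91, 91, 92, 95, 97, 101, 104, 95, 87, 91, 94, 92, 96, 92, 57, 55, 75, 123, 135, 141, 146, 157, 160, 159, 161, 160, 160, 159, 160, 160]
178 [163, 163, 162, 162, 163, 162, 162, 161, 163, 162, 162, 160, 161, 161, 162, 163, 136, 105, 143, 166, 132, 72, 69, 124, 156, 163, 160, 160, 160, 160, 160, 161, 159, 161, 161, 161]
181 [162, 162, 162, 161, 162, 162, 162, 162, 160, 162, 161, 161, 162, 161, 160, 160, 144, 114, 130, 159, 143, 85, 65, 106, 151, 163, 161, 161, 159, 160, 161, 160, 161, 161, 160, 160]
184 [159, 158, 159, 157, 159, 158, 158, 158, 157, 157, 158, 159, 157, 158, 158, 159, 161, 133, 104, 142, 163, 121, 63, 76, 138, 161, 160, 160, 160, 160, 160, 160, 159, 159, 160, 160]
187 [161, 163, 163, 163, 163, 163, 164, 164, 164, 162, 161, 162, 161, 159, 158, 158, 159, 159, 160, 161, 161, 130, 70, 66, 110, 151, 161, 160, 160, 161, 160, 161, 161, 161, 160, 159]
190 [107, 103, 106
[... 1299 characters left out ...]
, 116, 117, 114, 117, 115, 117, 117, 116, 116, 116, 116, 116, 115, 116, 130, 157, 163, 163, 162, 162, 163, 164, 163, 161, 162, 162, 162, 162, 161]
236 [116, 116, 115, 117, 117, 118, 116, 114, 117, 116, 115, 116, 115, 116, 116, 116, 117, 115, 118, 115, 103, 96, 121, 154, 162, 161, 162, 160, 160, 161, 161, 161, 160, 160, 159, 160]
242 [144, 145, 146, 147, 148, 154, 152, 153, 154, 156, 163, 163, 162, 164, 164, 164, 163, 164, 163, 163, 164, 162, 163, 163, 163, 162, 163, 163, 163, 162, 161, 162, 163, 162, 162, 162]
248 [161, 162, 162, 162, 161, 162, 162, 162, 162, 161, 161, 161, 161, 161, 163, 162, 162, 163, 163, 164, 163, 162, 161, 161, 162, 162, 162, 161, 161, 163, 163, 161, 162, 162, 161, 163]
```

```bash
python3 - <<'E'
from h import *
E=np.array([onz('top',u,v,.07,0)[:2]*1e3 for u,v in[(347.5,200),(348.6,206),(349,212),(350.2,218),(351.1,224),(351.4,230)]])
F=np.array([onz('top',u,v,.0745,0)[:2]*1e3 for u,v in[(351.5,178),(351.9,181),(352.4,184),(352.6,187)]])
e0=np.array([onz('top',u,v,.07,0)[:2]*1e3 for u,v in[(286.05,212),(287,222),(288.2,232),(289,240)]])
for th in(.1,.11,.115):
    y=np.array([-np.sin(th),np.cos(th)]); print(th,'end',(E@y).round(1),'ptr',(F@y).round(1),'remaining',(E@y).mean()-(F@y).mean(), 'moved',(e0@y).mean()-(E@y).mean())
print(E.round(1),F.round(1))
E
```

```text
0.1 end [-209.2 -210.2 -209.5 -210.8 -211.4 -210.5] ptr [-223.9 -224.1 -224.5 -224.1] remaining 13.870541070351493 moved 152.25667247526553
0.11 end [-214.7 -215.6 -214.8 -215.9 -216.4 -215.4] ptr [-230.  -230.1 -230.4 -230. ] remaining 14.64539993660145 moved 152.3897948771243
0.115 end [-217.5 -218.3 -217.4 -218.5 -218.8 -217.8] ptr [-233.  -233.1 -233.3 -232.9] remaining 15.032285009002948 moved 152.45064228086386
[[ 574.2 -152.6]
 [ 559.7 -155.1]
 [ 545.2 -155.9]
 [ 530.7 -158.7]
 [ 516.2 -160.7]
 [ 501.8 -161.2]] [[ 627.5 -162.1]
 [ 620.2 -163. ]
 [ 612.8 -164.1]
 [ 605.5 -164.5]]
```

About 14.5 mm remain, so I'll finish the slide.

apply_moves:
  steps:
    - [0, 0, 0, 0, -0.004, 0, -1]
    - [0, 0, 0, 0, -0.009, 0, -1]
    - [0, 0, 0, 0, -0.013, 0, -1]
    - [0, 0, 0, 0, -0.0145, 0, -1]
    - [0, 0, 0, 0, -0.0145, 0, -1]
    - [0, 0, 0, 0, -0.0145, 0, -1]
    - [0, 0, 0, 0, -0.0145, 0, -1]

```text
time: 21.88
tcp_pos: [0.5048, 0.0889, 0.0973]
tcp_rot: [3.14, 0.002, -3.025]
ft_force: [-0.1, 8.0, 10.2]
finger_gap: 0.0171
grasp_force: 60.5
```

```bash
python3 g.py; python3 - <<'E'
from h import *
s=sense();print(s['ft_force'].round(1),s['wrist_torque'].round(2))
for n in('top','side'): cv2.imwrite(f'pics/{n}9.png',cv2.cvtColor(camera(n),cv2.COLOR_RGB2BGR))
b=cv2.imread('pics/top9.png')[...,1]
for v in[178,181,184,187]+list(range(194,242,4)): print(v,b[v,344:368].tolist())
E
```

```text
t 21.88 tcp [0.5048 0.0889 0.0973] [ 3.1396e+00  2.4000e-03 -3.0254e+00] gap 0.0171
[-0.1  8.  10.2] [ 1.39  0.17 -0.05]
178 [161, 163, 136, 103, 143, 164, 131, 73, 69, 124, 156, 163, 161, 159, 160, 160, 161, 160, 160, 160, 159, 162, 159, 160]
181 [161, 160, 145, 117, 131, 158, 142, 89, 64, 106, 150, 161, 161, 160, 161, 160, 159, 161, 160, 160, 160, 160, 158, 160]
184 [157, 159, 160, 134, 102, 141, 164, 121, 63, 78, 138, 161, 162, 161, 160, 159, 159, 160, 159, 159, 160, 160, 161, 160]
187 [159, 160, 159, 159, 159, 161, 162, 129, 70, 67, 111, 151, 161, 160, 161, 160, 160, 160, 160, 161, 161, 160, 160, 160]
194 [107, 108, 107, 108, 109, 123, 132, 131, 125, 128, 149, 158, 157, 157, 157, 157, 158, 157, 159, 159, 156, 158, 158, 158]
198 [114, 114, 114, 115, 116, 114, 114, 114, 113, 125, 152, 161, 159, 160, 160, 159, 159, 159, 160, 160, 159, 160, 160, 161]
202 [114, 114, 114, 115, 113, 113, 115, 114, 113, 120, 149, 161, 161, 161, 161, 160, 160, 160, 161, 159, 160, 161, 160, 162]
206 [114, 114, 114, 113, 114, 114, 113, 115, 112, 112, 126, 153, 163, 161, 161, 160, 160, 159, 160, 160, 162, 15
[... 306 characters left out ...]
 115, 114, 114, 127, 103, 73, 107, 152, 161, 160, 159, 160, 159, 158, 160, 160]
222 [114, 116, 112, 112, 114, 114, 114, 112, 114, 114, 114, 114, 95, 76, 113, 153, 161, 158, 159, 159, 159, 160, 160, 160]
226 [117, 115, 115, 115, 115, 115, 117, 114, 112, 114, 113, 114, 119, 148, 159, 157, 158, 156, 156, 157, 156, 155, 156, 155]
230 [116, 114, 116, 117, 116, 116, 115, 117, 115, 116, 116, 114, 113, 126, 157, 165, 162, 161, 161, 161, 161, 162, 160, 162]
234 [116, 115, 116, 115, 117, 115, 116, 115, 117, 115, 116, 116, 116, 121, 153, 160, 159, 160, 160, 161, 160, 159, 159, 158]
238 [96, 99, 100, 103, 106, 105, 108, 109, 113, 116, 115, 114, 113, 115, 115, 144, 158, 160, 160, 160, 160, 160, 160, 161]
```

```bash
python3 - <<'E'
from h import *
E=np.array([onz('top',u,v,.07,0)[:2]*1e3 for u,v in[(353.44,198),(353.6,202),(354.4,206),(354.6,210),(356.6,226),(357.35,230),(357.5,234),(358.8,238)]])
F=np.array([onz('top',u,v,.0745,0)[:2]*1e3 for u,v in[(351.5,178),(351.9,181),(352.4,184),(352.6,187)]])
th=.11; x=np.array([np.cos(th),np.sin(th)]);y=np.array([-np.sin(th),np.cos(th)]); print((E@y).round(1),'ptr',(F@y).round(1),'remaining',(E@y).mean()-(F@y).mean(),'end yaw',np.arctan(np.polyfit(E[:,0],E[:,1],1)[0]))
# side view check: project predicted points, print rows near pointer and end edge
m=camera_model('side');T=np.linalg.inv(np.array(m['world_from_camera']));f=192/np.tan(np.radians(m['vfov']/2));K=np.array([[f,0,m['cx']],[0,f,m['cy']],[0,0,1]])
pj=lambda P:cv2.projectPoints(np.array(P,float),cv2.Rodrigues(T[:3,:3])[0],T[:3,3],K,np.array(m['D']))[0][:,0].round(1)
f0=F.mean(0)/1e3; L=[]
for dx in(-.04,-.07,-.1,-.13): L.append([*(f0+x[:2]*dx),.07])
print('pointer line in side view at z.07',pj(L).tolist(),'tip',pj([[.601,-.1655,.0745]]).tolist())
b=cv2.imread('pics/side9.png')[...,1]
for (u,v) in pj(L): print(u,v,b[int(v)-8:int(v)+9,int(round(u))].tolist())
t=b[140:165,270:300]; v,u=np.nonzero(t<70); print('finger dark px',u.min()+270,u.max()+270,[(c+270,(v[u==c].mean()+140).round(1)) for c in range(0,30,2) if (u==c).any()])
E
```

```text
[-229.8 -229.  -229.7 -229.  -229.1 -229.8 -229.  -230.9] ptr [-230.  -230.1 -230.4 -230. ] remaining 0.582831844910288 end yaw 0.11594784891322509
pointer line in side view at z.07 [[302.7, 155.7], [312.8, 158.2], [323.1, 160.8], [333.7, 163.5]] tip [[294.8, 152.3]]
302.7 155.7 [146, 100, 96, 99, 99, 100, 100, 104, 100, 106, 104, 104, 108, 108, 107, 104, 106]
312.8 158.2 [126, 93, 98, 98, 101, 102, 98, 93, 91, 105, 107, 106, 102, 107, 110, 106, 112]
323.1 160.8 [139, 96, 91, 94, 94, 98, 102, 97, 101, 108, 108, 107, 106, 107, 106, 110, 104]
333.7 163.5 [127, 88, 91, 93, 100, 103, 100, 105, 106, 109, 106, 100, 89, 64, 76, 111, 134]
finger dark px 270 299 [(270, np.float64(152.6)), (272, np.float64(152.8)), (274, np.float64(153.0)), (276, np.float64(152.7)), (278, np.float64(153.5)), (280, np.float64(153.5)), (282, np.float64(153.5)), (284, np.float64(153.5)), (286, np.float64(153.5)), (288, np.float64(153.3)), (290, np.float64(152.7)), (292, np.float64(152.8)), (294, np.float64(152.6)), (296, np.float64(152.3)), (298, np.float64(151.5))]
```

```bash
python3 caps.py 2>&1 | head -12
```

```text
[166.1 151.6] [10, 5, 11] [124 127 127] rel ledge edge x,y 215.0 258.0
[313.  157.9] [31, 21, 382] [170 180 178] rel ledge edge x,y 163.0 -114.0
[164.5 162. ] [4, 13, 13] [131 131 126] rel ledge edge x,y 188.0 264.0
[222.4 168.8] [9, 11, 77] [ 97 138 171] rel ledge edge x,y 157.0 119.0
[175.7 181.3] [16, 8, 23] [  0  96 180] rel ledge edge x,y 136.0 240.0
[297.2 184.4] [6, 8, 36] [176 185 184] rel ledge edge x,y 99.0 -66.0
[185.9 235.1] [49, 63, 2498] [178 187 190] rel ledge edge x,y -2.0 225.0
[201.8 272.1] [12, 12, 82] [115 123 121] rel ledge edge x,y -97.0 194.0
```

The board end is level with the pointer to within about 1 mm, pressed flat with 10 N and gripped at 60 N. The scraper is standing and the caps are in the tray, so I'll hand in.

```bash
python3 -c "
from rig import *
print(close_job()); s=sense(); print(s['time'],s['tcp_pos'],s['ft_force'])"
```

```text
the job is handed in; nothing more can be done
None
the job is handed in; nothing more can be done
```

I handed the job in at about 22 s, with no verdict returned: all four caps were seen in the tray after the wipe, the scraper is back on the bench and released, and the board is held flat on the ledge with its end measured within about 1 mm of the pointer.

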